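# Change the sleeve on the loading fixture

### The job

Change the fixture over for the next test: take the worn red sleeve off the upright shaft and put it in the red bin, lay the brass test bar in the yellow bin, and slide the blue sleeve down over the shaft, its lug between the two green cheeks, until it sits fully home flat on the base. Lower the blue sleeve gently all the way rather than letting it drop, and leave the beaker, the brass weight and the spanner standing or lying where they are.

Things in the scene. Friction and masses are not known exactly. Their poses are not given: they have to be found in the camera images.
- tester: Fixed white loading fixture, place and yaw vary. Origin: on the shaft axis at the base's underside, z up. Base plate 300 x 200 mm, 30 mm thick (x = -100 to +200, y = +-100 mm). At x = y = 0 an upright steel shaft. Two dark guide columns, diameter 18 mm, at x = 0, y = +-82 mm, tops at z = 130 mm.
- shaft_foot (a point): Point on the shaft axis at the top face of the base (30 mm above the fixture's origin); axes as the fixture's. The blue sleeve's origin comes here when home.
- shaft_top (a point): Centre of the fixed steel shaft's top, 90 mm above shaft_foot. The shaft is 30 mm in diameter; its top edge is chamfered, 5 mm in over the last 4 mm of height.
- slot (a point): Point on the base's top face midway between two upright green cheeks, 52 mm from the shaft axis along the fixture's +x. Cheeks: x = 41 to 63 mm, inner faces at y = +-13.5, outer at y = +-25.5 mm, 35 mm tall above the base. The blue sleeve's lug goes down between them, so it must point along the fixture's +x.
- new_sleeve: Loose blue metal sleeve, about 0.35 kg, upright on the parts board, 85 mm tall, 33 mm bore right through. Origin: on its axis at the underside. Foot: round tube 46 mm across, z = 0 to 50; above it a square head 46 x 46 mm (sides along x, y), z = 50 to 85, to grip. A straight lug sticks out along +x at the foot: 18 mm wide, z = 0 to 25, reaching to x = 85 mm.
- lug (a point): Point on the underside of the blue sleeve's lug, 52 mm from the sleeve axis along the sleeve's +x; it comes to slot when the sleeve is home.
- worn_sleeve: Loose red round sleeve, about 0.3 kg, outer diameter 48 mm, bore 33.6 mm, 75 mm tall, at first standing on the base over the shaft (the shaft rises 15 mm above it). Origin: on its axis at the underside, z along the axis.
- test_bar: Loose brass dog-bone test bar, about 0.24 kg, 120 mm long (x), 12 mm thick (z); ends 24 mm wide (y) and 36 mm long, middle 48 mm is 14 mm wide. Origin: centre of its underside. At first it lies flat on the base of the fixture, pointing at the shaft, its inner end just where the lug of the blue sleeve has to come down.
- red_bin: Fixed red open bin, 130 (x) x 170 (y) x 50 mm high, walls 4 mm, floor about 4 mm thick; for worn sleeves. Origin: centre of its underside. The two bins stand side by side along their x, centres 140 mm apart, on the left or the right of the fixture, in either order.
- yellow_bin: Fixed yellow open bin of the same size; for test bars. Origin: centre of its underside.
- parts_board: Fixed light wood board 220 (x) x 200 (y) x 6 mm that carries the blue sleeve, the beaker and the weight, on the side of the fixture away from the bins. Origin: centre of its underside.
- beaker: Bystander: loose glass beaker, 52 mm across, 80 mm tall, on the board beside the blue sleeve (centres about 75 mm apart). Origin: centre of its underside.
- weight: Bystander: loose brass weight, 44 mm across, 70 mm tall, on the board at the other side of the blue sleeve (centres about 75 mm apart). Origin: centre of its underside.
- spanner: Bystander: loose steel spanner 150 mm long, lying on the base of the fixture behind the shaft (about 70 mm along the fixture's -x), roughly along the fixture's y.
Not all that is in view belongs to the job. There is more than one size of the worn_sleeve; the one meant has the size given above. There is more than one size of the new_sleeve; the one meant has the size given above.

How it is judged:
By the outcome, as a careful person would: the job done as asked, in the order asked, and still so for the second after the job is handed in, with the robot touching nothing.
It also fails if it takes over 72 s, if anything falls off the work surface, if the arm or the gripper's body presses on something with over 40 N, if the wrist force passes 120 N, or if a joint passes its speed limit or range.

### The arm

A 6-joint arm with a two-finger parallel gripper is mounted at the origin on the work surface. World frame = base frame: x ahead of the robot, y to its left, z up, the work surface at z = 0. Lengths are in m, angles in rad, forces in N, time in s.
With the tool pointing down it reaches from about 0.375 to 0.975 m from the base axis. Payload 3.8 kg.
Tool frame: the origin (TCP) lies at the centre of the arm's flange, where the gripper is bolted on; the fingertips stand 173 mm ahead of it and the grasp point (between the pads) lies 155 mm ahead of it (bot.tip_reach is the distance from the TCP to the fingertips, in m); z points along the fingers, y is the line along which they close (so a half turn about z gives the same grasp; the last joint's range is limited). The gripper opens to 85 mm and grips with 20 to 120 N. Pads are 22 mm wide; open, the fingers measure 114 mm over their backs; the gripper's body (76 mm by 85 mm) begins 54 mm behind the grasp point. The pads swing forward as they close: fully open they stand 13 mm farther back than shut.
Start: joints at [-1.181, 0.264, 1.604, -0, 1.274, -0.037], TCP at [0.279, -0.614, 0.405] pointing down, gripper open.
Joint ranges: [-2.63, 2.63], [-0.94, 2.18], [0.31, 2.57], [-1.31, 4.45], [0, 2.66], [-2.55, 2.55]. Speed limits (rad/s): [2.57, 2.57, 3.14, 3.14, 3.14, 3.14].

### API

Orientations are given as a rotation vector (axis times angle).
In Python, from workcell import bot gives the robot as it stands.
- The arm moves only by the tool drive_tool, never from a script. Its arguments are lists of equal length, an entry for each row: "claw": the finger opening in mm, from 0 to 85.4; "slide": the shift along the world's x, y, z each as a share of 0.5 m, from -1 to 1, a list of three; "yaw": the turn about the world's z as a share of 180 degrees, from -1 to 1. A call has 1 to 8 rows; each row is the pose to reach, as a shift and turn from the pose commanded when the call began, turning the shorter way round; what a row does not reach only later rows make up. A row lasts 1/12 s, in which the tool goes at most 41.7 mm and 7.16 degrees, less where a joint would pass 70% of its speed; a pose out of reach is approached as far as the arm can. A call with a number of a shift or a turn outside -1 to 1 is refused whole. A call with a gripper value outside its range is refused whole. The fingers move at their own pace and stop on an object; "newtons" is the grip in N (left out, the last holds). Time passes only in rows, so rows that repeat a pose let the fingers close. It gives the time, the measured TCP pose, the force, the opening and the grip force at its end, in the units of the state.
- bot.read_state(): the state, without advancing time (a new reading comes with each control period).
- bot.read_camera(name): name is "scene" or "top"; returns a dict with "color" (420x560x3 uint8, red, green, blue), "depth" (420x560 float32, m along the optical axis (not along the pixel's ray), 0 where there is no reading), "mtx" (3x3 intrinsics, pixels), "eye" and "rotation" of the camera in the world. Camera axes: x right, y up, looking along -z (the intrinsics and any distortion apply to the point x, -y, -z); pixel columns grow to the right and rows downward; lengths in m; the calibration is good to about 2 mm. A picture is of the moment at which its call begins.
- bot.finish_job(): hands the job in; it is judged then, once.
The state is a dict: "time": time; "q": joint angles; "joint_vel": joint speeds; "joint_torque": joint torques, N m; "tool_pos": TCP position; "tcp_rot": TCP orientation; "wrist_force": force on the tool from outside, world axes, zero at the start; "torque": the same for the moment, N m; "width": opening from 0.0 (shut) to 1.0 (fully open); "grip_force": force on a finger pad.
Only numpy, scipy, OpenCV 4.12 (cv2) and the standard library are available. Lean on these libraries where they do the work, as an engineer would, in place of code of your own. Each camera call takes 0.05 s, during which the arm holds its last target. There are 200 camera calls.

## Working session

There is one attempt and no reset: what is moved stays moved. The work goes in short steps, Python scripts to look and compute and a tool call to move; the robot and the scene stay as the last step left them, time stands still between calls to the robot, and variables do not carry over. Pictures are saved under pics/ and viewed, at most 10 in all, crops included, and the job is handed in when it is done.

Besides the shell and the picture viewer there is one more tool, called after "Request:" as name(argument=value, ...), one argument or row to a line, values as JSON. drive_tool: Moves the arm, as the interface text tells. Shift numbers are shares of 0.5 m and turn numbers shares of 180 degrees, none past 1 either way. Its arguments: {"type":"object","properties":{"claw":{"type":"array","items":{"type":"number"}},"slide":{"type":"array","items":{"type":"array","items":{"type":"number"}}},"yaw":{"type":"array","items":{"type":"number"}},"newtons":{"type":"number"}},"required":["claw","slide","yaw"]}

```bash
mkdir -p pics; ls; python3 - <<'E'
from workcell import bot
import cv2,numpy as np
for n in("scene","top"):
    c=bot.read_camera(n); cv2.imwrite(f"pics/{n}0.png",c["color"][:,:,::-1]); np.savez(f"{n}0.npz",**c)
    print(n,c["mtx"].round(1).tolist(),np.round(c["eye"],3),np.round(c["rotation"],3).tolist(),{k for k in c})
print(bot.read_state())
E
```

```text
pics
scene [[394.4, 0.0, 274.6], [0.0, 394.4, 211.0], [0.0, 0.0, 1.0]] [ 1.173 -0.348  0.666] [0.869, 0.556, 0.995] {'rotation', 'color', 'eye', 'mtx', 'depth'}
top [[383.7, 0.0, 278.9], [0.0, 383.7, 211.0], [0.0, 0.0, 1.0]] [0.303 0.006 0.959] [0.136, -0.13, -1.585] {'rotation', 'color', 'eye', 'mtx', 'depth'}
{'time': 0.1, 'q': array([-1.18091440e+00,  2.64723683e-01,  1.60527765e+00, -1.69348704e-05,
        1.27369182e+00, -3.68934631e-02]), 'joint_vel': array([-0.00229632, -0.00173613, -0.0017572 , -0.00042764,  0.00172955,
        0.00014259]), 'joint_torque': array([ 4.42893297e-04, -5.16708255e+01, -3.68589413e+01, -1.14485747e-04,
        6.25662928e-03, -1.76619312e-05]), 'tool_pos': array([ 0.27928825, -0.61416565,  0.40343351]), 'tcp_rot': array([-3.06831863e+00, -6.64871558e-01,  6.03950643e-04]), 'wrist_force': array([ 0.52866857, -0.79547309, -0.47771094]), 'torque': array([ 0.02807178,  0.02165858, -0.02690462]), 'grip_force': 0.0, 'width': 0.9995312600969047}
```

View pics/scene0.png

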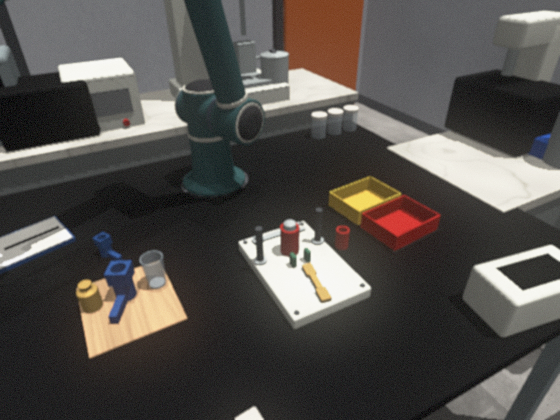

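View pics/top0.png

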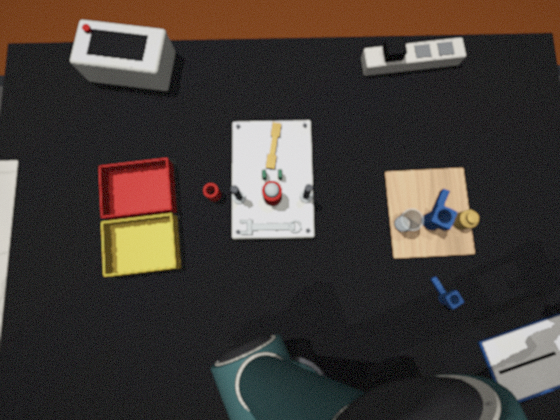

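The top view shows the worn sleeve on the shaft at (272,192) with a smaller red decoy at (210,190). The blue sleeve is on the board at (441,216) with a smaller decoy at (452,298). The bar is at (274,146), the red bin at (137,188) and the yellow bin at (140,245).

```bash
cat > h.py <<'E'
import numpy as np,cv2
from scipy.spatial.transform import Rotation as R
def load(n): return dict(np.load(n))
def cloud(c):
    h,w=c["depth"].shape; v,u=np.mgrid[:h,:w]; K=c["mtx"]; d=c["depth"]
    p=np.stack([(u-K[0,2])/K[0,0]*d,-(v-K[1,2])/K[1,1]*d,-d],-1)
    return p@R.from_rotvec(c["rotation"]).as_matrix().T+c["eye"]
def proj(c,P):
    q=(np.atleast_2d(P)-c["eye"])@R.from_rotvec(c["rotation"]).as_matrix(); K=c["mtx"]
    return np.c_[K[0,0]*q[:,0]/-q[:,2]+K[0,2],-K[1,1]*q[:,1]/-q[:,2]+K[1,2]]
def ray(c,uv):
    K=c["mtx"]; d=np.array([(uv[0]-K[0,2])/K[0,0],-(uv[1]-K[1,2])/K[1,1],-1])
    d=R.from_rotvec(c["rotation"]).as_matrix()@d; return c["eye"],d/np.linalg.norm(d)
def atz(c,uv,z):
    e,d=ray(c,uv); return e+d*(z-e[2])/d[2]
def two(c1,u1,c2,u2):
    A=[];b=[]
    for c,u in((c1,u1),(c2,u2)):
        e,d=ray(c,u); M=np.eye(3)-np.outer(d,d);A.append(M);b.append(M@e)
    return np.linalg.lstsq(np.vstack(A),np.hstack(b),rcond=None)[0]
E
python3 - <<'E'
from h import *
C={n:load(n+"0.npz") for n in("top","scene")}
boxes={"top":dict(fix=(225,115,320,245),red=(262,178,284,206),bar=(262,120,285,170),blue=(422,185,460,232),board=(380,165,480,262),bin=(95,150,185,280),dr=(200,180,222,202),db=(428,272,466,312)),
"scene":dict(fix=(235,215,372,322),red=(278,216,302,258),bar=(298,260,334,302),blue=(104,258,136,322),dr=(334,225,352,250),db=(90,230,122,262))}
def msk(c,k):
    H=cv2.cvtColor(c["color"],cv2.COLOR_RGB2HSV).astype(int);h,s,v=H[...,0],H[...,1],H[...,2]
    return {"red":((h<8)|(h>172))&(s>140)&(v>60),"dr":((h<8)|(h>172))&(s>140)&(v>60),"bar":(h>12)&(h<32)&(s>110)&(v>100),"blue":(h>100)&(h<130)&(s>130)&(v>40),"db":(h>100)&(h<130)&(s>130)&(v>40)}[k]
for n,c in C.items():
    P=cloud(c)
    for k,(a,b,x,y) in boxes[n].items():
        m=np.zeros(c["depth"].shape,bool);m[b:y,a:x]=1;m&=c["depth"]>0
        if k in("red","dr","bar","blue","db"): m&=msk(c,k)
        p=P[m]; print(n,k,len(p),"z pct",np.percentile(p[:,2],[1,10,50,90,99]).round(3),"med",np.median(p,0).round(3),"min",np.percentile(p,2,axis=0).round(3),"max",np.percentile(p,98,axis=0).round(3))
def crop(c,b,s): a,d,x,y=b; return cv2.resize(c["color"][d:y,a:x,::-1],None,fx=s,fy=s,interpolation=cv2.INTER_CUBIC)
A=crop(C["top"],(225,110,325,250),4);B=crop(C["top"],(380,165,480,305),4)
cv2.imwrite("pics/tcrop.png",np.hstack([A,B]))
A=crop(C["scene"],(230,200,380,330),4.4)
A=crop(C["scene"],(235,200,375,325),2.8);B=crop(C["scene"],(70,230,210,355),2.8)
cv2.imwrite("pics/scrop.png",np.hstack([A,B]))
E
```

```text
top fix 12298 z pct [-0.002  0.     0.03   0.039  0.122] med [0.541 0.024 0.03 ] min [ 0.389 -0.093 -0.002] max [0.719 0.142 0.116]
top red 132 z pct [0.065 0.077 0.103 0.107 0.109] med [0.479 0.021 0.103] min [0.473 0.005 0.065] max [0.503 0.044 0.108]
top bar 230 z pct [0.038 0.041 0.043 0.045 0.047] med [0.623 0.02  0.043] min [0.57  0.006 0.039] max [0.68  0.033 0.046]
top blue 617 z pct [0.023 0.031 0.077 0.092 0.094] med [ 0.436 -0.375  0.077] min [ 0.408 -0.401  0.027] max [ 0.5   -0.339  0.094]
top board 9663 z pct [-0.003 -0.     0.006  0.057  0.092] med [ 0.446 -0.363  0.006] min [ 0.338 -0.495 -0.002] max [ 0.576 -0.251  0.091]
top bin 11644 z pct [-0.002  0.     0.004  0.042  0.052] med [0.46  0.359 0.004] min [ 0.309  0.252 -0.002] max [0.629 0.473 0.051]
top dr 246 z pct [-0.002 -0.     0.038  0.056  0.058] med [0.515 0.175 0.038] min [ 0.494  0.157 -0.002] max [0.544 0.202 0.057]
top db 475 z pct [-0.002  0.001  0.028  0.057  0.06 ] med [ 0.251 -0.381  0.028] min [ 0.225 -0.432 -0.001] max [ 0.293 -0.36   0.059]
scene fix 14592 z pct [0.    0.002 0.03  0.044 0.117] med [0.556 0.018 0.03 ] min [ 0.299 -0.14   0.001] max [0.717 0.265 0.107]
scene red 66 z pct [0.097 0.103 0.107 0.109 0.11 ] med [0.509 0.013 0.107] min [0.479 0.003 0.101] max [0.518 0.041 0.11 ]
scene bar 276 z pct [0.04  0.042 0.044 0.046 0.047] med [0.638 0.017 0.044] min [0.574 0.002 0.041] max [0.684 0.033 0.046]
scene blue 324 z pct [0.012 0.033 0.092 0.095 0.096] med [ 0.441 -0.379  0.092] min [ 0.401 -0.403  0.032] max [ 0.503 -0.343  0.095]
scene dr 113 z pct [0.001 0.037 0.055 0.058 0.059] med [0.507 0.176 0.055] min [0.449 0.158 0.003] max [0.527 0.238 0.059]
scene db 277 z pct [0.008 0.018 0.049 0.061 0.095] med [ 0.256 -0.381  0.049] min [ 0.227 -0.405  0.011] max [ 0.409 -0.36   0.095]
```

View pics/tcrop.png

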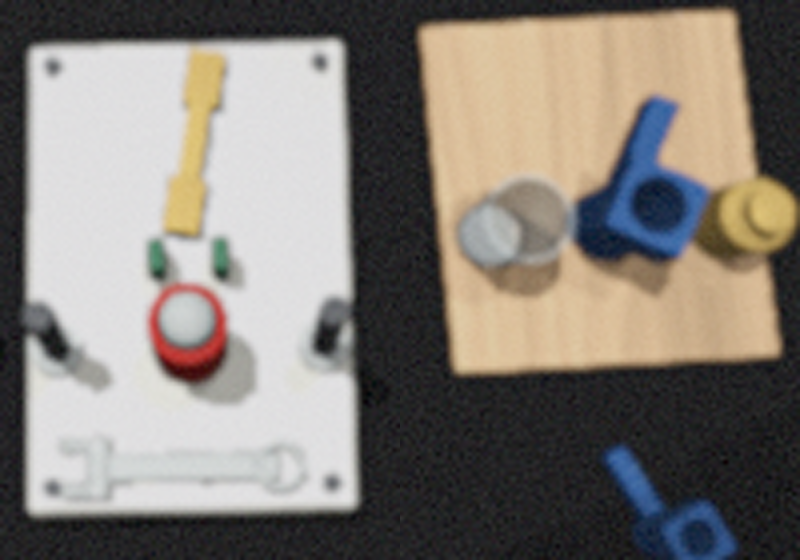

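View pics/scrop.png

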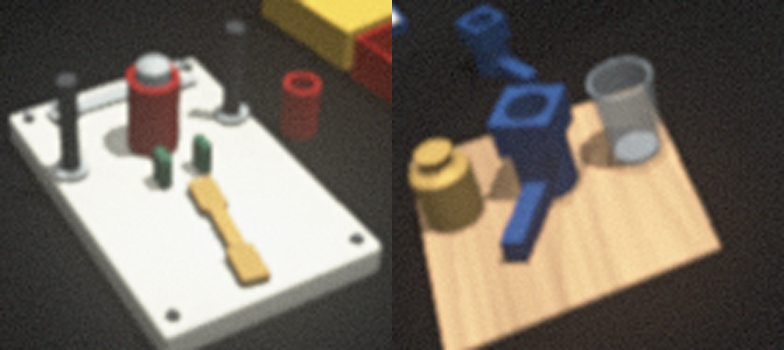

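The crops confirm the choices. The tall red sleeve on the shaft has its rim at z≈0.106, against 0.057 for the decoy. The blue sleeve on the board has its top at z≈0.092, against 0.058 for the decoy. The bar and the green cheeks sit on the base's +x side. Next I fit the poses.

```bash
cat > fit.py <<'E'
from h import *
def rect(p):
    (c,s,a)=cv2.minAreaRect((p[:,:2]*1000).astype(np.float32)); return np.round(c,1),np.round(s,1),round(a,1)
def near(P,x,y,r,z0,z1): return P[(np.hypot(P[...,0]-x,P[...,1]-y)<r)&(P[...,2]>z0)&(P[...,2]<z1)]
def hs(c): return cv2.cvtColor(c["color"],cv2.COLOR_RGB2HSV).astype(int)
E
python3 - <<'E'
from fit import *
for n in("top","scene"):
    c=load(n+"0.npz");P=cloud(c);P[c["depth"]<=0]=9;H=hs(c);h,s,v=[H[...,i] for i in range(3)]
    P0=P.copy()
    def sel(m): Q=P0.copy();Q[~m]=9;return Q
    al=P0
    print(n)
    print(" plate",rect(near(al,.54,.02,.2,.027,.036)))
    d=near(al,.485,.022,.03,.113,.13);print(" shaft",len(d),d.mean(0).round(4),np.percentile(d[:,2],90))
    gr=sel((h>45)&(h<95)&(s>60)); g=near(gr,.54,.02,.06,.055,.075);print(" cheeks",len(g),g.mean(0).round(4),rect(g))
    b=near(sel((h>12)&(h<32)&(s>110)),.63,.02,.09,.036,.05);print(" bar",len(b),rect(b),b[:,2].mean())
    b=near(al,.43,-.377,.038,.086,.1);b=b[np.abs(b[:,2]-.0915)<.005];print(" bluehead",len(b),rect(b),np.median(b[:,2]))
    q=sel((h>100)&(h<130)&(s>100)); b=near(q,.48,-.35,.06,.024,.037);print(" lug",len(b),rect(b),b.mean(0).round(3))
    for nm,m in(("red",((h<8)|(h>172))&(s>120)),("yel",(h>18)&(h<35)&(s>110))):
        x,y=(.5,.37) if nm=="red" else(.37,.35)
        b=near(sel(m),x,y,.14,.044,.056);b=b[b[:,1]>.22];print(" bin",nm,len(b),rect(b))
    b=near(al,.48,.02,.12,.12,.136); print(" cols",[(k.mean(0).round(3)) for k in (b[b[:,1]>.06],b[b[:,1]<-.02]) if len(k)])
    b=near(al,.43,-.45,.035,.06,.085);print(" weight",rect(b) if len(b) else 0)
    print(" spanner",rect(near(al,.415,.02,.09,.035,.05)))
E
```

```text
top
 plate (array([546. ,  55.8]), array([260.7, 299.6]), 89.9)
 shaft 133 [0.4954 0.0251 0.1193] 0.12206226872806936
 cheeks 40 [0.5453 0.0235 0.0646] (array([547.3,  23.2]), array([18.6, 43.4]), 0.2)
 bar 230 (array([625.5,  19.5]), array([ 17.3, 115.1]), 81.1) 0.04277077977507703
 bluehead 271 (array([ 432.1, -367.8]), array([48.1, 47. ]), 63.9) 0.0913369755287321
 lug 124 (array([ 457.8, -382.4]), array([ 36.5, 102. ]), 52.5) [ 0.478 -0.388  0.031]
 bin red 529 (array([523.3, 360.4]), array([131.7, 171.7]), 5.7)
 bin yel 528 (array([384. , 345.8]), array([130.2, 170.9]), 5.9)
 cols [array([0.495, 0.106, 0.129]), array([ 0.495, -0.056,  0.129])]
 weight (array([ 429.5, -438.5]), array([29.9, 31.2]), 77.4)
 spanner (array([443.2,  26.1]), array([ 85.8, 171.5]), 6.7)
scene
 plate (array([545.3,  55.1]), array([261.7, 302.2]), 89.8)
 shaft 91 [0.4989 0.023  0.1201] 0.12298726418182171
 cheeks 23 [0.5512 0.0165 0.0664] (array([550. ,  21.6]), array([13. , 44.8]), 2.8)
 bar 276 (array([627.9,  17.9]), array([ 20. , 115.5]), 80.8) 0.04414281845272249
 bluehead 293 (array([ 430.1, -368.2]), array([46.8, 51.2]), 63.4) 0.09292679056787467
 lug 155 (array([ 478.4, -389.3]), array([15.8, 66.2]), 67.5) [ 0.479 -0.389  0.033]
 bin red 499 (array([522.7, 359.6]), array([131.5, 174.1]), 6.1)
 bin yel 454 (array([382.2, 344.4]), array([134. , 173.1]), 6.3)
 cols [array([0.497, 0.105, 0.129]), array([ 0.498, -0.058,  0.129])]
 weight (array([ 432.2, -441.3]), array([33.9, 39.3]), 15.4)
 spanner (array([453.1,  22.7]), array([ 99.2, 175.1]), 1.4)
```

Request:
drive_tool(
  claw=[85,85,85,85,85,85,85,85],
  slide=[
    [0.22,0.64,0],
    [0.22,0.64,0],
    [0.22,0.64,0],
    [0.22,0.64,0],
    [0.22,0.64,0],
    [0.22,0.64,0],
    [0.22,0.64,0],
    [0.22,0.64,0],
  ],
  yaw=[0.182,0.182,0.182,0.182,0.182,0.182,0.182,0.182],
  newtons=40,
)

```text
time: 0.77
tool_pos: [0.3877, -0.2972, 0.4042]
tcp_rot: [-2.758, -1.503, 0.0]
wrist_force: [1.1, 0.1, -0.7]
width: 0.996
grip_force: 0.0
```

Request:
drive_tool(
  claw=[85,85,85,85,85,85,85,85],
  slide=[
    [0.215,0.637,0],
    [0.215,0.637,0],
    [0.215,0.637,0],
    [0.215,0.637,0],
    [0.215,0.637,0],
    [0.215,0.637,0],
    [0.215,0.637,0],
    [0.215,0.637,0],
  ],
  yaw=[0.182,0.182,0.182,0.182,0.182,0.182,0.182,0.182],
)

```text
time: 1.43
tool_pos: [0.4942, 0.0188, 0.4045]
tcp_rot: [2.222, 2.221, -0.0]
wrist_force: [0.2, 0.8, -0.3]
width: 0.995
grip_force: 0.0
```

Request:
drive_tool(
  claw=[85,85,85,85,85,85,85,85],
  slide=[
    [0,0,0],
    [0,0,-0.07],
    [0,0,-0.14],
    [0,0,-0.2],
    [0,0,-0.26],
    [0,0,-0.31],
    [0,0,-0.31],
    [0,0,-0.31],
  ],
  yaw=[0,0,0,0,0,0,0,0],
)

```text
time: 2.1
tool_pos: [0.4932, 0.0163, 0.2481]
tcp_rot: [-2.22, -2.218, 0.005]
wrist_force: [0.1, -0.2, 0.6]
width: 0.998
grip_force: 0.0
```

Request:
drive_tool(
  claw=[40,40,40,40,40,40,40,40],
  slide=[
    [0,0,0],
    [0,0,0],
    [0,0,0],
    [0,0,0],
    [0,0,0],
    [0,0,0],
    [0,0,0],
    [0,0,0],
  ],
  yaw=[0,0,0,0,0,0,0,0],
)

```text
time: 2.77
tool_pos: [0.4954, 0.0165, 0.2522]
tcp_rot: [2.22, 2.219, 0.004]
wrist_force: [-2.3, 0.4, 5.0]
width: 0.547
grip_force: 39.9
```

Request:
drive_tool(
  claw=[75,75,75,75,75,75,75,75],
  slide=[
    [0,0,0],
    [0,0,0],
    [0,0,0],
    [0,0.008,-0.004],
    [0,0.016,-0.01],
    [0,0.016,-0.01],
    [0,0.016,-0.01],
    [0,0.016,-0.01],
  ],
  yaw=[0,0,0,0,0,0,0,0],
)

```text
time: 3.43
tool_pos: [0.4943, 0.0248, 0.2444]
tcp_rot: [-2.221, -2.221, 0.001]
wrist_force: [0.4, 0.1, 0.7]
width: 0.88
grip_force: 0.0
```

Request:
drive_tool(
  claw=[40,40,40,40,40,40,40,40],
  slide=[
    [0,0,0],
    [0,0,0],
    [0,0,0],
    [0,0,0],
    [0,0,0],
    [0,0,0],
    [0,0,0],
    [0,0,0],
  ],
  yaw=[0,0,0,0,0,0,0,0],
)

```text
time: 4.1
tool_pos: [0.4947, 0.0246, 0.2451]
tcp_rot: [2.221, 2.22, 0.001]
wrist_force: [0.9, 0.3, 3.6]
width: 0.557
grip_force: 41.0
```

Request:
drive_tool(
  claw=[40,40,40,40,40,40,40,40],
  slide=[
    [0,0,0.03],
    [0,0,0.07],
    [0,0,0.11],
    [0,0,0.15],
    [0,0,0.19],
    [0,0,0.23],
    [0,0,0.26],
    [0,0,0.26],
  ],
  yaw=[0,0,0,0,0,0,0,0],
)

```text
time: 4.77
tool_pos: [0.4949, 0.0246, 0.3768]
tcp_rot: [2.22, 2.219, 0.004]
wrist_force: [1.0, 0.3, -2.9]
width: 0.554
grip_force: 47.4
```

Request:
drive_tool(
  claw=[40,40,40,40,40,40,40,40],
  slide=[
    [0.05,0.03,0],
    [0.05,0.1,0],
    [0.05,0.17,0],
    [0.05,0.24,0],
    [0.05,0.31,0],
    [0.05,0.38,0],
    [0.05,0.45,0],
    [0.05,0.52,0],
  ],
  yaw=[0,0,0,0.01,0.02,0.033,0.033,0.033],
)

```text
time: 5.43
tool_pos: [0.5181, 0.2859, 0.3715]
tcp_rot: [-2.102, -2.332, 0.007]
wrist_force: [1.0, -0.7, -3.7]
width: 0.553
grip_force: 47.3
```

Request:
drive_tool(
  claw=[40,40,40,40,40,40,40,40],
  slide=[
    [0.01,0.07,0],
    [0.01,0.14,0],
    [0.01,0.145,-0.05],
    [0.01,0.145,-0.12],
    [0.01,0.145,-0.18],
    [0.01,0.145,-0.24],
    [0.01,0.145,-0.28],
    [0.01,0.145,-0.29],
  ],
  yaw=[0,0,0,0,0,0,0,0],
)

```text
time: 6.1
tool_pos: [0.5207, 0.355, 0.2214]
tcp_rot: [-2.101, -2.33, 0.021]
wrist_force: [-1.3, -0.9, -4.0]
width: 0.553
grip_force: 47.2
```

Request:
drive_tool(
  claw=[40,40,40,40,40,40,40,40],
  slide=[
    [0,0,0],
    [0,0,0],
    [0,0,-0.002],
    [0,0,-0.005],
    [0,0,-0.008],
    [0,0,-0.011],
    [0,0,-0.011],
    [0,0,-0.011],
  ],
  yaw=[0,0,0,0,0,0,0,0],
)

```text
time: 6.77
tool_pos: [0.5244, 0.3571, 0.2245]
tcp_rot: [2.104, 2.333, 0.0]
wrist_force: [-0.2, -0.4, -4.6]
width: 0.554
grip_force: 47.3
```

Request:
drive_tool(
  claw=[40,40,40,40,40,40],
  slide=[
    [0,0,-0.003],
    [0,0,-0.006],
    [0,0,-0.009],
    [0,0,-0.01],
    [0,0,-0.01],
    [0,0,-0.01],
  ],
  yaw=[0,0,0,0,0,0],
)

```text
time: 7.27
tool_pos: [0.5244, 0.3571, 0.2193]
tcp_rot: [-2.104, -2.333, 0.0]
wrist_force: [-0.2, -1.2, -2.9]
width: 0.55
grip_force: 47.3
```

Request:
drive_tool(
  claw=[40,40,40,66,66,66,66,66],
  slide=[
    [0,0,-0.002],
    [0,0,-0.003],
    [0,0,-0.003],
    [0,0,-0.003],
    [0,0,-0.003],
    [0,0,-0.003],
    [0,0,-0.003],
    [0,0,-0.003],
  ],
  yaw=[0,0,0,0,0,0,0,0],
)

```text
time: 7.93
tool_pos: [0.5245, 0.3572, 0.2177]
tcp_rot: [2.104, 2.333, 0.001]
wrist_force: [0.0, -0.1, -0.1]
width: 0.773
grip_force: 0.0
```

Request:
drive_tool(
  claw=[66,66,66,66,66,60,60,60],
  slide=[
    [0,0,0.04],
    [0,0,0.1],
    [0,0,0.17],
    [0,0,0.24],
    [0,-0.06,0.27],
    [0.02,-0.13,0.27],
    [0.05,-0.2,0.27],
    [0.08,-0.27,0.27],
  ],
  yaw=[0,0,0,0,0.03,0.06,0.1,0.14],
)

```text
time: 8.6
tool_pos: [0.564, 0.2224, 0.3537]
tcp_rot: [1.545, 2.734, 0.002]
wrist_force: [0.1, 0.2, -0.1]
width: 0.707
grip_force: 0.0
```

```bash
python3 - <<'E'
from workcell import bot
import cv2,numpy as np
c=bot.read_camera("top"); np.savez("top1.npz",**c)
cv2.imwrite("pics/top1.png",c["color"][:,:,::-1])
from fit import *
P=cloud(c);P[c["depth"]<=0]=9;H=hs(c);h,s,v=[H[...,i] for i in range(3)]
m=((h<8)|(h>172))&(s>100);P[~m]=9
b=near(P,.523,.36,.05,.055,.13);print(len(b),rect(b) if len(b) else 0,b[:,2].max())
print(bot.read_state()["tool_pos"])
E
```

```text
Traceback (most recent call last):
ValueError: zero-size array to reduction operation maximum which has no identity
```

View pics/top1.png

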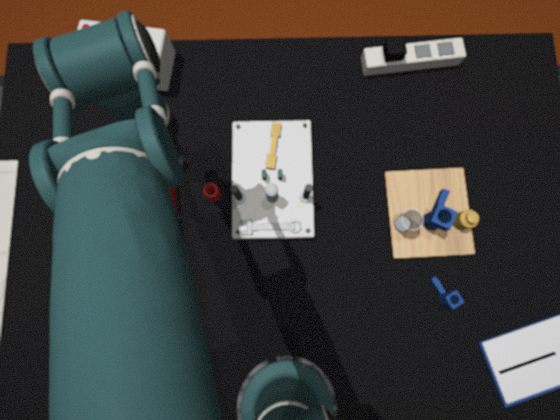

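The shaft at (271,191) is bare and the arm hides the red bin. Next is the bar.

Request:
drive_tool(
  claw=[60,60,60,60,55,50,50,50],
  slide=[
    [0.02,-0.06,0],
    [0.04,-0.13,0],
    [0.06,-0.2,0],
    [0.085,-0.27,-0.02],
    [0.105,-0.34,-0.05],
    [0.125,-0.4,-0.1],
    [0.125,-0.407,-0.15],
    [0.125,-0.407,-0.2],
  ],
  yaw=[0.035,0.07,0.105,0.14,0.175,0.21,0.245,0.278],
)

```text
time: 9.32
tool_pos: [0.6272, 0.0172, 0.252]
tcp_rot: [0.253, 3.13, -0.0]
wrist_force: [0.1, 0.8, -0.8]
width: 0.587
grip_force: 0.0
```

Request:
drive_tool(
  claw=[50,50,50],
  slide=[
    [0,0,0],
    [0,0,0],
    [0,0,0],
  ],
  yaw=[0,0,0],
)

```text
time: 9.57
tool_pos: [0.627, 0.0202, 0.2538]
tcp_rot: [0.259, 3.13, 0.0]
wrist_force: [0.2, 1.1, 0.3]
width: 0.587
grip_force: 0.0
```

Request:
drive_tool(
  claw=[50,50,50,50,5,5,5,5],
  slide=[
    [0,-0.002,-0.04],
    [0,-0.002,-0.07],
    [0,-0.002,-0.09],
    [0,-0.002,-0.094],
    [0,-0.002,-0.094],
    [0,-0.002,-0.094],
    [0,-0.002,-0.094],
    [0,-0.002,-0.094],
  ],
  yaw=[0,0,0,0,0,0,0,0],
)

```text
time: 10.23
tool_pos: [0.6273, 0.0189, 0.2075]
tcp_rot: [0.255, 3.128, 0.001]
wrist_force: [0.1, 1.1, 3.7]
width: 0.146
grip_force: 41.7
```

Request:
drive_tool(
  claw=[5,5,5,5],
  slide=[
    [0,0,0],
    [0,0,0],
    [0,0,0],
    [0,0,0],
  ],
  yaw=[0,0,0,0],
)

```text
time: 10.57
tool_pos: [0.6274, 0.0189, 0.2074]
tcp_rot: [0.255, 3.128, 0.001]
wrist_force: [-0.1, 1.1, 5.9]
width: 0.146
grip_force: 41.9
```

Request:
drive_tool(
  claw=[5,5,5,5,5,5,5,5],
  slide=[
    [0,0,0.05],
    [0,0,0.12],
    [0,0,0.19],
    [0,0,0.26],
    [-0.02,0.04,0.3],
    [-0.06,0.1,0.3],
    [-0.1,0.16,0.3],
    [-0.14,0.22,0.3],
  ],
  yaw=[0,0,0,-0.03,-0.06,-0.09,-0.12,-0.155],
)

```text
time: 11.23
tool_pos: [0.5554, 0.1292, 0.3559]
tcp_rot: [1.012, 2.974, 0.0]
wrist_force: [-0.2, 0.7, -2.8]
width: 0.143
grip_force: 40.9
```

Request:
drive_tool(
  claw=[5,5,5,5,5,5,5,5],
  slide=[
    [-0.04,0.06,0],
    [-0.08,0.11,0],
    [-0.12,0.17,0],
    [-0.17,0.23,0],
    [-0.21,0.29,0],
    [-0.25,0.34,0],
    [-0.3,0.39,0],
    [-0.34,0.43,0],
  ],
  yaw=[-0.035,-0.07,-0.105,-0.14,-0.175,-0.21,-0.245,-0.26],
)

```text
time: 11.9
tool_pos: [0.3844, 0.3448, 0.355]
tcp_rot: [-2.107, -2.329, 0.002]
wrist_force: [0.7, 0.6, -2.6]
width: 0.142
grip_force: 40.9
```

Request:
drive_tool(
  claw=[5,5,5,5,5,5,5,5],
  slide=[
    [0,0,-0.05],
    [0,0,-0.12],
    [0,0,-0.19],
    [0,0,-0.25],
    [0,0,-0.29],
    [0,0,-0.32],
    [0,0,-0.33],
    [0,0,-0.33],
  ],
  yaw=[0,0,0,0,0,0,0,0],
)

```text
time: 12.57
tool_pos: [0.3854, 0.3428, 0.1887]
tcp_rot: [-2.102, -2.334, 0.007]
wrist_force: [-0.8, 0.5, -2.5]
width: 0.146
grip_force: 40.9
```

Request:
drive_tool(
  claw=[5,5,5,5,5,5],
  slide=[
    [0,0,-0.003],
    [0,0,-0.006],
    [0,0,-0.009],
    [0,0,-0.012],
    [0,0,-0.012],
    [0,0,-0.012],
  ],
  yaw=[0,0,0,0,0,0],
)

```text
time: 13.07
tool_pos: [0.3866, 0.3439, 0.1851]
tcp_rot: [2.102, 2.334, 0.001]
wrist_force: [1.0, -0.9, -2.2]
width: 0.146
grip_force: 40.9
```

Request:
drive_tool(
  claw=[5,5,5,5,35,35,35,35],
  slide=[
    [0,0,-0.003],
    [0,0,-0.006],
    [0,0,-0.007],
    [0,0,-0.007],
    [0,0,-0.007],
    [0,0,-0.007],
    [0,0,-0.007],
    [0,0,-0.007],
  ],
  yaw=[0,0,0,0,0,0,0,0],
)

```text
time: 13.73
tool_pos: [0.3865, 0.3439, 0.1813]
tcp_rot: [2.103, 2.334, 0.001]
wrist_force: [-0.7, -0.3, 0.7]
width: 0.405
grip_force: 0.0
```

Request:
drive_tool(
  claw=[35,35,35,35,35,35,60,70],
  slide=[
    [0,0,0.03],
    [0,0,0.09],
    [0,0,0.16],
    [0,0,0.23],
    [0,0,0.3],
    [0,-0.05,0.34],
    [0.01,-0.12,0.34],
    [0.02,-0.2,0.34],
  ],
  yaw=[0,0,0,0,0,0,0,0],
)

```text
time: 14.4
tool_pos: [0.3971, 0.2442, 0.354]
tcp_rot: [2.098, 2.336, 0.009]
wrist_force: [1.5, -0.1, -0.5]
width: 0.677
grip_force: 0.0
```

Request:
drive_tool(
  claw=[80,85,85,85,85,85,85,85],
  slide=[
    [0.01,-0.08,0.01],
    [0.02,-0.16,0.02],
    [0.03,-0.24,0.02],
    [0.03,-0.32,0.02],
    [0.03,-0.4,0.02],
    [0.03,-0.48,0.02],
    [0.03,-0.56,0.02],
    [0.03,-0.64,0.02],
  ],
  yaw=[-0.02,-0.04,-0.06,-0.08,-0.1,-0.12,-0.14,-0.16],
)

```text
time: 15.07
tool_pos: [0.4108, -0.0781, 0.3615]
tcp_rot: [2.619, 1.734, 0.001]
wrist_force: [0.9, 0.6, -0.3]
width: 0.992
grip_force: 0.0
```

```bash
python3 - <<'E'
from workcell import bot
from fit import *
ims=[]
for n in("top","scene"):
    c=bot.read_camera(n); np.savez(n+"2.npz",**c); ims.append(c["color"][:,:,::-1])
    P=cloud(c);P[c["depth"]<=0]=9
    d=near(P,.495,.024,.03,.113,.13);print(n,"shaft",len(d),d.mean(0).round(4) if len(d) else 0)
    b=near(P,.431,-.368,.038,.087,.097);print(" head",len(b),rect(b) if len(b) else 0)
    b=near(P,.523,.36,.04,.058,.13);print(" red",len(b),rect(b) if len(b) else 0)
cv2.imwrite("pics/b2.png",np.hstack([cv2.resize(i,(400,300)) for i in ims]))
print(bot.read_state()["tool_pos"])
E
```

```text
top shaft 134 [0.4953 0.0252 0.1195]
 head 274 (array([ 431.6, -367.9]), array([48. , 46.7]), 63.0)
 red 278 (array([525.4, 356.7]), array([47.1, 46.2]), 47.8)
scene shaft 89 [0.4992 0.0227 0.1202]
 head 286 (array([ 431. , -368.1]), array([48.1, 50. ]), 64.7)
 red 262 (array([524.6, 355.7]), array([47.8, 46.8]), 83.3)
[ 0.41112565 -0.0810892   0.36160898]
```

View pics/b2.png

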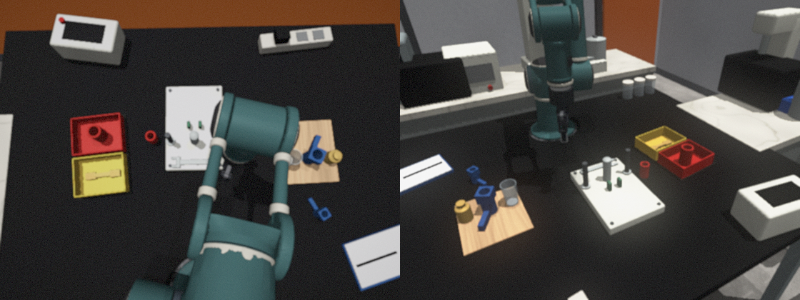

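Red sleeve stands in the red bin and the bar lies in the yellow bin. Next is the blue sleeve.

Request:
drive_tool(
  claw=[85,85,85,85,85,85,85,85],
  slide=[
    [0.01,-0.08,0],
    [0.02,-0.16,0],
    [0.03,-0.24,0],
    [0.04,-0.32,0],
    [0.04,-0.4,0],
    [0.04,-0.48,0],
    [0.04,-0.55,0],
    [0.04,-0.574,0],
  ],
  yaw=[0,0,-0.01,-0.018,-0.018,-0.018,-0.018,-0.018],
)

```text
time: 15.83
tool_pos: [0.4317, -0.3667, 0.3612]
tcp_rot: [2.665, 1.66, -0.001]
wrist_force: [0.5, -0.4, 0.5]
width: 0.991
grip_force: 0.0
```

Request:
drive_tool(
  claw=[85,85,85,85],
  slide=[
    [0,0,0],
    [0,0,0],
    [0,0,-0.06],
    [0,0,-0.06],
  ],
  yaw=[0,0,0,0],
)

```text
time: 16.17
tool_pos: [0.4304, -0.3602, 0.3269]
tcp_rot: [-2.657, -1.661, 0.002]
wrist_force: [-1.3, 1.7, -1.1]
width: 0.997
grip_force: 0.0
```

Request:
drive_tool(
  claw=[85,85,85,85],
  slide=[
    [0,0,0],
    [0,0,0],
    [0,0,0],
    [0,0,0],
  ],
  yaw=[0,0,0,0],
)

```text
time: 16.5
tool_pos: [0.432, -0.363, 0.3327]
tcp_rot: [2.663, 1.663, 0.001]
wrist_force: [0.4, -0.4, -0.4]
width: 0.995
grip_force: 0.0
```

Request:
drive_tool(
  claw=[85,85,85,85,85,85,85,85],
  slide=[
    [0,-0.01,-0.02],
    [0,-0.01,-0.06],
    [0,-0.01,-0.1],
    [0,-0.01,-0.14],
    [0,-0.01,-0.18],
    [0,-0.01,-0.2],
    [0,-0.01,-0.203],
    [0,-0.01,-0.203],
  ],
  yaw=[0,0,0,0,0,0,0,0],
)

```text
time: 17.17
tool_pos: [0.4312, -0.3682, 0.229]
tcp_rot: [-2.664, -1.662, 0.001]
wrist_force: [-0.0, 0.1, 0.1]
width: 0.998
grip_force: 0.0
```

Request:
drive_tool(
  claw=[60,60,50,40,40,40,40,40],
  slide=[
    [0,0,0],
    [0,0,0],
    [0,0,0],
    [0,0,0],
    [0,0,0],
    [0,0,0],
    [0,0,0],
    [0,0,0],
  ],
  yaw=[0,0,0,0,0,0,0,0],
  newtons=50,
)

```text
time: 17.83
tool_pos: [0.432, -0.3688, 0.2312]
tcp_rot: [2.663, 1.662, 0.001]
wrist_force: [-0.3, 0.3, 6.0]
width: 0.531
grip_force: 53.2
```

Request:
drive_tool(
  claw=[40,40,40,40,40,40,40,40],
  slide=[
    [0,0,0.02],
    [0,0,0.06],
    [0,0,0.11],
    [0,0,0.17],
    [0,0,0.23],
    [0,0,0.29],
    [0,0,0.32],
    [0,0,0.32],
  ],
  yaw=[0,0,0,0,0,0,0,0],
)

```text
time: 18.5
tool_pos: [0.4322, -0.3689, 0.3946]
tcp_rot: [2.659, 1.659, 0.003]
wrist_force: [0.7, -0.7, -3.5]
width: 0.531
grip_force: 52.5
```

Request:
drive_tool(
  claw=[40,40,40,40,40,40,40,40],
  slide=[
    [0.01,0.03,0],
    [0.02,0.08,0],
    [0.03,0.14,0],
    [0.045,0.21,0],
    [0.055,0.28,0],
    [0.065,0.35,0],
    [0.075,0.42,0],
    [0.09,0.48,0],
  ],
  yaw=[0.01,0.03,0.05,0.07,0.09,0.11,0.13,0.145],
)

```text
time: 19.17
tool_pos: [0.475, -0.1258, 0.3871]
tcp_rot: [-2.214, -2.222, 0.003]
wrist_force: [-1.1, 0.2, -3.3]
width: 0.527
grip_force: 52.3
```

Request:
drive_tool(
  claw=[40,40,40,40,40,40,40,40],
  slide=[
    [0.01,0.06,0],
    [0.02,0.12,0],
    [0.03,0.17,0],
    [0.035,0.22,0],
    [0.038,0.26,0],
    [0.038,0.29,0],
    [0.038,0.3,0],
    [0.038,0.3,0],
  ],
  yaw=[0,0,0,0,0,0,0,0],
)

```text
time: 19.83
tool_pos: [0.4946, 0.0227, 0.3877]
tcp_rot: [-2.217, -2.223, 0.004]
wrist_force: [-0.7, -0.7, -4.1]
width: 0.53
grip_force: 52.3
```

Request:
drive_tool(
  claw=[40,40,40,40],
  slide=[
    [0,0,0],
    [0,0,0],
    [0,0,0],
    [0,0,0],
  ],
  yaw=[0,0,0,0],
)

```text
time: 20.17
tool_pos: [0.4954, 0.0209, 0.3896]
tcp_rot: [2.222, 2.221, -0.0]
wrist_force: [0.5, 0.2, -3.9]
width: 0.533
grip_force: 52.3
```

Request:
drive_tool(
  claw=[40,40,40,40,40,40,40,40],
  slide=[
    [0.001,0.007,-0.01],
    [0.001,0.007,-0.03],
    [0.001,0.007,-0.05],
    [0.001,0.007,-0.065],
    [0.001,0.007,-0.07],
    [0.001,0.007,-0.07],
    [0.001,0.007,-0.07],
    [0.001,0.007,-0.07],
  ],
  yaw=[0,0,0,0,0,0,0,0],
)

```text
time: 20.83
tool_pos: [0.4962, 0.0253, 0.355]
tcp_rot: [2.22, 2.222, 0.001]
wrist_force: [0.8, 0.6, -4.2]
width: 0.533
grip_force: 52.3
```

```bash
python3 - <<'E'
from workcell import bot
from fit import *
s=bot.read_state();print(s["tool_pos"],s["wrist_force"])
ims=[]
for n in("top","scene"):
    c=bot.read_camera(n); np.savez(n+"3.npz",**c)
    u,v=proj(c,[.5,.025,.12])[0].astype(int); u=max(u,60)
    ims.append(cv2.resize(c["color"][v-55:v+55,u-60:u+60,::-1],(396,363),interpolation=cv2.INTER_CUBIC)); print(n,u-60,v-55)
    H=hs(c);P=cloud(c);P[(c["depth"]<=0)|(H[...,0]<100)|(H[...,0]>130)|(H[...,1]<100)]=9
    b=near(P,.57,.025,.05,.12,.165);print(" lug top",len(b),b.mean(0).round(4) if len(b) else 0, rect(b) if len(b) else 0)
cv2.imwrite("pics/b3.png",np.hstack(ims))
E
```

```text
[0.49617165 0.02530293 0.35500042] [ 0.78520214  0.62471572 -4.22388698]
top 210 132
 lug top 0 0 0
scene 230 168
 lug top 148 [0.5528 0.0237 0.1568] (array([550.8,  24.5]), array([60.2, 18.9]), 1.3)
```

View pics/b3.png

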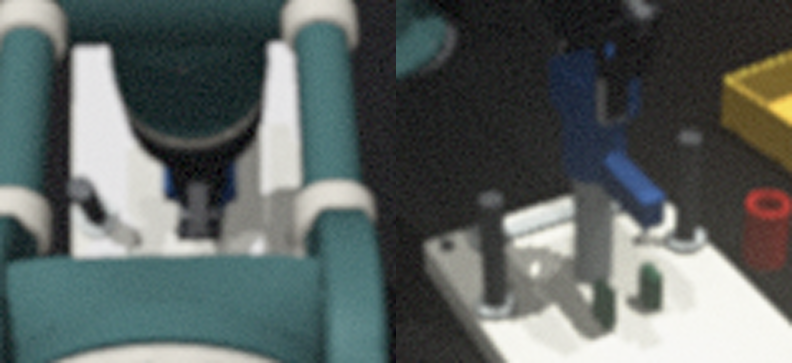

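The blue sleeve is over the shaft: shaft edges are at crop x≈577–613 and the tube sits centred above it. The lug points between the green cheeks. I lower it now and watch the force.

Request:
drive_tool(
  claw=[40,40,40,40,40,40,40,40],
  slide=[
    [0,0,-0.006],
    [0,0,-0.012],
    [0,0,-0.018],
    [0,0,-0.024],
    [0,0,-0.03],
    [0,0,-0.036],
    [0,0,-0.042],
    [0,0,-0.042],
  ],
  yaw=[0,0,0,0,0,0,0,0],
)

```text
time: 21.6
tool_pos: [0.4956, 0.0253, 0.3327]
tcp_rot: [-2.22, -2.221, 0.002]
wrist_force: [0.1, 0.0, -3.6]
width: 0.531
grip_force: 52.3
```

Request:
drive_tool(
  claw=[40,40,40,40,40,40,40,40],
  slide=[
    [0,0,-0.008],
    [0,0,-0.016],
    [0,0,-0.024],
    [0,0,-0.032],
    [0,0,-0.04],
    [0,0,-0.048],
    [0,0,-0.056],
    [0,0,-0.06],
  ],
  yaw=[0,0,0,0,0,0,0,0],
)

```text
time: 22.27
tool_pos: [0.4957, 0.0253, 0.3029]
tcp_rot: [-2.22, -2.222, 0.001]
wrist_force: [0.2, 0.1, -4.5]
width: 0.532
grip_force: 52.3
```

Request:
drive_tool(
  claw=[40,40,40,40,40,40,40,40],
  slide=[
    [0,0,-0.006],
    [0,0,-0.012],
    [0,0,-0.018],
    [0,0,-0.024],
    [0,0,-0.03],
    [0,0,-0.036],
    [0,0,-0.042],
    [0,0,-0.044],
  ],
  yaw=[0,0,0,0,0,0,0,0],
)

```text
time: 22.93
tool_pos: [0.4957, 0.0253, 0.2811]
tcp_rot: [-2.22, -2.222, 0.001]
wrist_force: [0.0, 0.2, -3.4]
width: 0.533
grip_force: 52.3
```

Request:
drive_tool(
  claw=[40,40,40,40,40,40,40,40],
  slide=[
    [0,0,-0.006],
    [0,0,-0.012],
    [0,0,-0.018],
    [0,0,-0.024],
    [0,0,-0.03],
    [0,0,-0.036],
    [0,0,-0.042],
    [0,0,-0.044],
  ],
  yaw=[0,0,0,0,0,0,0,0],
)

```text
time: 23.6
tool_pos: [0.4957, 0.0253, 0.259]
tcp_rot: [-2.22, -2.222, 0.001]
wrist_force: [0.2, 0.2, -3.6]
width: 0.527
grip_force: 52.3
```

Request:
drive_tool(
  claw=[40,40,40,40,40,40],
  slide=[
    [0,0,-0.002],
    [0,0,-0.004],
    [0,0,-0.005],
    [0,0,-0.006],
    [0,0,-0.006],
    [0,0,-0.006],
  ],
  yaw=[0,0,0,0,0,0],
)

```text
time: 24.1
tool_pos: [0.496, 0.0253, 0.2568]
tcp_rot: [2.22, 2.222, 0.0]
wrist_force: [-0.2, -0.2, -3.2]
width: 0.533
grip_force: 52.3
```

Request:
drive_tool(
  claw=[40,40,40,40,40,40,40],
  slide=[
    [0,0,-0.001],
    [0,0,-0.002],
    [0,0,-0.003],
    [0,0,-0.004],
    [0,0,-0.004],
    [0,0,-0.004],
    [0,0,-0.004],
  ],
  yaw=[0,0,0,0,0,0,0],
)

```text
time: 24.68
tool_pos: [0.496, 0.0253, 0.2553]
tcp_rot: [2.221, 2.222, 0.0]
wrist_force: [-4.7, -0.2, 6.0]
width: 0.53
grip_force: 53.4
```

Contact came at the expected height with about 9 N. I release and retreat.

Request:
drive_tool(
  claw=[46,48,52,58,64,68,68,68],
  slide=[
    [0,0,0],
    [0,0,0],
    [0,0,0],
    [0,0,0],
    [0,0,0],
    [0,0,0],
    [0,0,0],
    [0,0,0],
  ],
  yaw=[0,0,0,0,0,0,0,0],
)

```text
time: 25.35
tool_pos: [0.496, 0.0252, 0.2546]
tcp_rot: [2.221, 2.222, 0.0]
wrist_force: [0.3, 0.5, -0.3]
width: 0.793
grip_force: 0.0
```

Request:
drive_tool(
  claw=[68,68,68,68,68,68,68,68],
  slide=[
    [0,0,0.03],
    [0,0,0.08],
    [0,0,0.14],
    [0,0,0.2],
    [0,0,0.26],
    [-0.03,-0.06,0.3],
    [-0.06,-0.13,0.3],
    [-0.09,-0.2,0.3],
  ],
  yaw=[0,0,0,0,0,0,0,0],
)

```text
time: 26.02
tool_pos: [0.4511, -0.0753, 0.4072]
tcp_rot: [2.214, 2.222, 0.004]
wrist_force: [-0.2, -0.8, -0.5]
width: 0.796
grip_force: 0.0
```

Request:
drive_tool(
  claw=[68,68,68,68,68,68,68,68],
  slide=[
    [-0.01,-0.07,0],
    [0.0,-0.14,0],
    [0.0,-0.22,0],
    [0.0,-0.3,0],
    [0.0,-0.38,0],
    [0.0,-0.45,0],
    [0.0,-0.48,0],
    [0.0,-0.48,0],
  ],
  yaw=[0,0,0,0,0,0,0,0],
)

```text
time: 26.68
tool_pos: [0.4506, -0.3178, 0.4045]
tcp_rot: [2.225, 2.218, -0.001]
wrist_force: [-0.4, 0.3, 0.3]
width: 0.795
grip_force: 0.0
```

```bash
python3 - <<'E'
from workcell import bot
from fit import *
ims=[]
for n in("top","scene"):
    c=bot.read_camera(n); np.savez(n+"4.npz",**c); ims.append(cv2.resize(c["color"][110:330,(90 if n=="top" else 70):(490 if n=="top" else 470),::-1],(780,290*1),interpolation=cv2.INTER_CUBIC))
    P=cloud(c);P[c["depth"]<=0]=9
    b=near(P,.496,.025,.036,.106,.118);b=b[np.hypot(b[:,0]-.496,b[:,1]-.0245)>.017];print(n,"head",len(b),rect(b) if len(b) else 0,np.median(b[:,2]))
    H=hs(c);P[(H[...,0]<100)|(H[...,0]>130)|(H[...,1]<100)]=9
    b=near(P,.56,.025,.035,.04,.066);print(" lug top",len(b),b.mean(0).round(4) if len(b) else 0, rect(b) if len(b) else 0)
cv2.imwrite("pics/b4.png",np.vstack(ims))
s=bot.read_state();print(s["time"],s["tool_pos"],s["wrist_force"])
E
```

```text
top head 247 (array([495.9,  25.1]), array([45.2, 46.2]), 89.2) 0.11519008595587765
 lug top 98 [0.5535 0.0237 0.0552] (array([556.1,  25.3]), array([40.7, 41.4]), 1.4)
scene head 182 (array([494.9,  25.1]), array([47.8, 48.6]), 89.4) 0.11539912609697611
 lug top 93 [0.5559 0.0236 0.0575] (array([553.6,  24.7]), array([16.4, 51.4]), 88.7)
26.7833 [ 0.45074773 -0.3146546   0.40423436] [ 0.21198843 -0.08673495 -0.80644068]
```

View pics/b4.png

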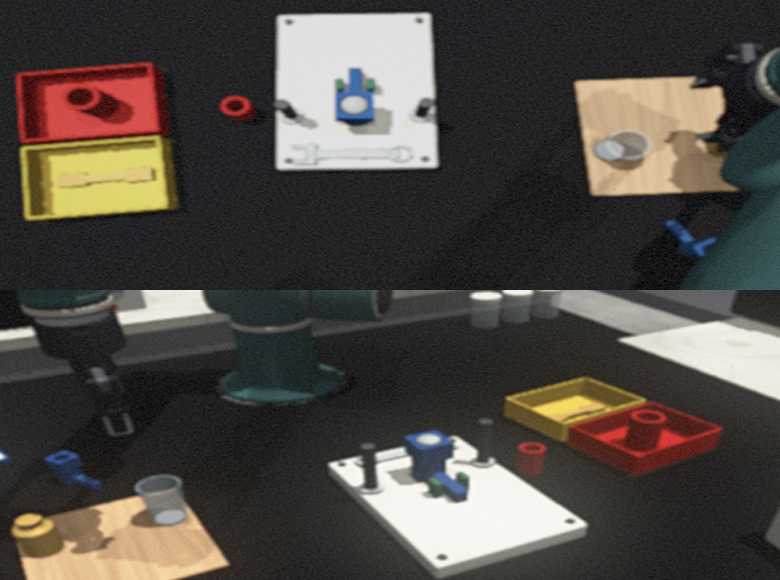

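The blue head top is at z = 0.115 (30 + 85 mm), so the sleeve is home with its lug between the cheeks. The red sleeve and bar are in their bins, and the beaker, weight and spanner are in place. I hand the job in.

```bash
python3 -c "
from workcell import bot
print(bot.finish_job())"
```

```text
the job is handed in; nothing more can be done
None
```

The changeover is done and handed in at about 27 s: the red sleeve is in the red bin, the bar is in the yellow bin, and the blue sleeve is fully home with its lug between the cheeks; the beaker, weight and spanner were not touched.

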